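# Let the thick can out of the can rack

### The arm

A 7-joint arm with a two-finger parallel gripper is mounted at the origin on a cart in front of the work surface, level with it; the furniture and walls round the work are solid. World frame = base frame: x ahead of the robot, y to its left, z up, the work surface at z = 0. Lengths are in m, angles in rad, forces in N, time in s.
With the tool pointing down it reaches from about 0.4 to 0.85 m from the base axis. Payload 10.4 kg.
Tool frame: the origin (TCP) lies at the centre of the arm's flange, where the gripper is bolted on; the fingertips stand 182 mm ahead of it and the grasp point (between the pads) lies 164 mm ahead of it; z points along the fingers, y is the line along which they close (so a half turn about z gives the same grasp; the last joint's range is limited). The gripper opens to 87 mm and grips with 3 to 60 N. Pads are 19 mm wide; open, the fingers measure 117 mm over their backs; the gripper's body (75 mm by 190 mm) begins 51 mm behind the grasp point.
Start: joints at [-1.147, 0.332, -0.065, 1.46, 0.022, 1.35, -0.088], TCP at [0.27, 0.564, 0.405] pointing down, gripper open.
Joint ranges: [-2.6, 2.6], [-0.5, 2.12], [-1.47, 1.34], [0.16, 2.42], [-1.27, 4.41], [0.06, 2.06], [-2.6, 2.6]. Speed limits (rad/s): [2.22, 2.22, 2.79, 2.79, 3.14, 3.14, 3.14].

### API

Orientations are given as a unit quaternion [x, y, z, w].
In Python, from bench import r, eyes, job gives the robot as it stands. The module is installed in compiled form; this text tells all that it offers.
- The arm moves only by the shell command python3 -m inch 'ROWS' [OPENING] [FORCE]. ROWS is JSON, a list of rows, each a list of 6 numbers: the shift along the tool's x, y, z normalised to -1 to 1, where 1 is 4 cm, then the turn, a rotation vector about the tool's x, y, z normalised to -1 to 1, where 1 is 0.12 rad. In form: [[x, y, z, wx, wy, wz], ...]. A call has exactly 5 rows; each row shifts and turns the commanded pose from where the row before left it, along the tool's axes as they then stand; what a row does not reach is not made up. A row lasts 1/12 s, in which the tool goes at most 41.7 mm and 7.16 degrees, less where a joint would pass 70% of its speed; a pose out of reach is approached as far as the arm can. A call with a number of a shift or a turn outside -1 to 1 is refused whole. A call with a gripper value outside its range is refused whole. OPENING is the gripper command: -1 is shut, 1 is fully open, values between are in proportion, set as the call begins (- or left out, the last holds). The fingers move at their own pace and stop on an object; FORCE is the grip in N (left out, the last holds). Time passes only in rows, so rows that do not move let the fingers close, or fill a call up. It gives the time, the measured TCP pose, the force, the opening and the grip force at its end, in the units of the state.
- r.read_state(): the state, without advancing time (a new reading comes with each control period).
- eyes.camera(name): name is "side" or "top" or "wrist"; returns a dict with "pixels" (384x512x3 uint8, red, green, blue), "fx", "fy", "cx", "cy" (pixels), "extrinsics" (4x4, takes a point from camera to world coordinates). Camera axes: x right, y down, z forward; pixel columns grow to the right and rows downward; lengths in m; the calibration is good to about 2 mm. A picture is of the moment at which its call begins. There is no depth.
- job.close_job(): hands the job in; it is judged then, once.
The state is a dict: "time": time; "joint_positions": joint angles; "joint_vel": joint speeds; "joint_torque": joint torques, N m; "ee_pos": TCP position; "eef_rot": TCP orientation; "ft_force": force on the tool from outside, world axes, zero at the start; "torque": the same for the moment, N m; "width": finger opening in m; "grip_force": force on a finger pad.
Only numpy, scipy, OpenCV 4.12 (cv2) and the standard library are available. Lean on these libraries where they do the work, as an engineer would, in place of code of your own. Each camera call takes 0.05 s, during which the arm holds its last target. There are 200 camera calls.

### The job

Push the catch tray fully home against the can rack, then press down the lever of the lane that holds the thick can and keep it down until that can has rolled into the tray; then let the lever come back up. Use fingertips only: do not touch or lift either can, leave the thin can behind its gate, and leave the other things on the worktop alone.

Things in the scene. Friction and masses are not known exactly. Their poses are not given: they have to be found in the camera images.
- rack: Fixed wooden can rack, two lanes. Origin on the worktop under the middle of the lip (the lanes' low end, 30 mm up). x points up the lanes, from the tray to the levers' pressing ends; y across, z up. Base x = 0 to 206 mm, 166 wide; posts 117 high. Lanes 70 mm wide, centres y = +37 (far) and -37 (near), slope 10 degrees. Guide strips 12 high beside the tray reach x = -181, at y = +-87.
- tray (a joint): Steel catch tray sliding along the rack's x on the worktop: 0 = fully home against the rack (hard stop), positive = metres pulled out (at most 0.1). Starts 55 to 85 mm out. Pushing takes about 3 N; it stays where left. 164 mm wide, 97 long, front wall 47 high, side walls 34; open at the rear, towards the rack.
- tray_front (a point): Middle of the outer face of the tray's front wall, 25 mm above the worktop: the place to push, towards the rack's +x. Axes parallel to the rack's. With the tray home it lies at x = -98 mm in the rack's frame.
- tray_in (a point): Middle of the tray's inner floor, 12 mm above the worktop; axes parallel to the rack's. A thin rib divides the tray into two compartments.
- fat_can: The thick can, 48 mm in diameter and 62 mm long, lying in one of the lanes behind that lane's gate. Origin at its centre; its y axis is its length. In a lane its centre is about 61 mm above the worktop; in the tray about 35 mm.
- slim_can: The thin can, 32 mm in diameter and 62 mm long, lying in the other lane. Origin at its centre; its y axis is its length. It must stay behind its gate.
- far_lever (a joint): Aluminium rocking lever over the far lane (rack's y = +37 mm), rad: 0 = at rest (pad up, gate down), 0.45 = pad down on its stop, gate up. Pivot at x = 100 mm, 104 mm above the worktop. The gate, a plate on the other end above the lip, lets the thick can pass from about 0.40. Sprung: it returns when let go. Pressing the pad takes 3 N at first, 7 N at the end.
- far_lever_pad (a point): Middle of the top of the far lever's pressing pad (44 mm across, 36 along the lever; tilted, rising away from the pivot by 20 degrees at rest). At rest 144 mm above the worktop at x = 181 mm in the rack's frame; it goes 39 mm down to the stop, shifting 9 mm towards the rack's +x.
- near_lever (a joint): Aluminium rocking lever over the near lane (rack's y = -37 mm), rad: 0 = at rest (pad up, gate down), 0.45 = pad down on its stop, gate up. Pivot at x = 100 mm, 104 mm above the worktop. The gate, a plate on the other end above the lip, lets the thick can pass from about 0.40. Sprung: it returns when let go. Pressing the pad takes 3 N at first, 7 N at the end.
- near_lever_pad (a point): Middle of the top of the near lever's pressing pad (44 mm across, 36 along the lever; tilted, rising away from the pivot by 20 degrees at rest). At rest 144 mm above the worktop at x = 181 mm in the rack's frame; it goes 39 mm down to the stop, shifting 9 mm towards the rack's +x.
- salt_shaker: Bystander: glass salt shaker with tin cap, 42 x 42 x 74 mm; origin at the centre of its underside. Leave alone.
- ink_bottle: Bystander: small corked glass bottle, 48 x 48 x 66 mm; origin at the centre of its underside. Leave alone.
- candle: Bystander: stub of a candle, 22 x 22 x 51 mm; origin at the centre of its underside. Leave alone.
- soap: Bystander: bar of soap, 52 x 82 x 26 mm; origin at the centre of its underside. Leave alone.
- spoon: Bystander: teaspoon, 130 x 27 x 11 mm; origin at the centre of its underside. Leave alone.
Not all that is in view belongs to the job. Leave any purple look-alike of the slim_can alone.

How it is judged:
On the way, in this order (a step that is already met when the one before it is completed fails the run):
1. the tray is pushed fully home (value of joint tray below 0.006 m), for 0.2 s.
2. a lever is held down with a finger and the thick can has rolled into the tray (x of fat_can in the frame of tray_in between -0.055 and 0.035 m and z of fat_can in the frame of tray_in below 0.042 m and value of joint tray below 0.008 m and ((value of joint far_lever above 0.2 rad and contact force between the fingers and far_lever above 0.5 N) or (value of joint near_lever above 0.2 rad and contact force between the fingers and near_lever above 0.5 N))), for 0.1 s.
At the end, for the whole second after the job is handed in: The thick can lies at rest in the tray, the tray is home within 8 mm, both levers are back at rest (within 0.05 rad), and the thin can is still in its lane behind its gate (x of fat_can in the frame of tray_in between -0.055 and 0.035 m and z of fat_can in the frame of tray_in below 0.042 m and value of joint tray below 0.008 m and value of joint each of far_lever, near_lever below 0.05 rad and linear speed of fat_can below 0.02 m/s and x of slim_can in the frame of rack above 0.01 m and z of slim_can in the frame of rack above 0.04 m); the robot touches nothing.
It fails at once if a can is touched by the robot (contact force between any of the arm, the fingers and fat_can above 0.3 N or contact force between any of the arm, the fingers and slim_can above 0.3 N).
It fails at once if a can is lifted (height (world z) of any of fat_can, slim_can above 0.1 m).
It fails at once if the thin can leaves its place (distance of slim_can from where it was at the start of the episode above 0.03 m).
It fails at once if a bystander is moved by more than 30 mm (distance of any of salt_shaker, ink_bottle, candle, soap, spoon from where it was at the start of the episode above 0.03 m).
It also fails if it takes over 45 s, if anything falls off the work surface, if the arm or the gripper's body presses on something with over 40 N, if the wrist force passes 120 N, or if a joint passes its speed limit or range.

## Working session

There is one attempt and no reset: what is moved stays moved. The work goes in short steps, Python scripts to look and compute and a shell command to move; the robot and the scene stay as the last step left them, time stands still between calls to the robot, and variables do not carry over. Pictures are saved under pics/ and viewed, at most 10 in all, crops included, and the job is handed in when it is done.

```bash
mkdir -p pics
python3 - <<'E'
from bench import r,eyes,job
import cv2,numpy as np,pickle
s=r.read_state();print(s['time'],s['ee_pos'],s['eef_rot'],s['width'])
for n in("side","top"):
    c=eyes.camera(n);pickle.dump(c,open(n+'.pkl','wb'));cv2.imwrite(f'pics/{n}.png',c['pixels'][...,::-1]);print(n,c['fx'],c['cx'],c['cy'],np.round(c['extrinsics'],3).tolist())
E
```

```text
0.0 [0.26997464 0.56352911 0.40395413] [ 2.21527146e-01  9.75153943e-01 -7.03105886e-04 -1.29490335e-04] 0.08676649867665588
side 445.08430842514946 256.995108433121 197.5830933969498 [[-0.894, -0.16, 0.418, -0.043], [-0.448, 0.331, -0.831, 1.071], [-0.005, -0.93, -0.368, 0.628], [0.0, 0.0, 0.0, 1.0]]
top 368.30446859849536 260.6050841941274 193.55633021179307 [[-0.001, -0.983, 0.182, 0.372], [-0.999, -0.006, -0.036, -0.11], [0.037, -0.182, -0.983, 1.116], [0.0, 0.0, 0.0, 1.0]]
```

View pics/top.png

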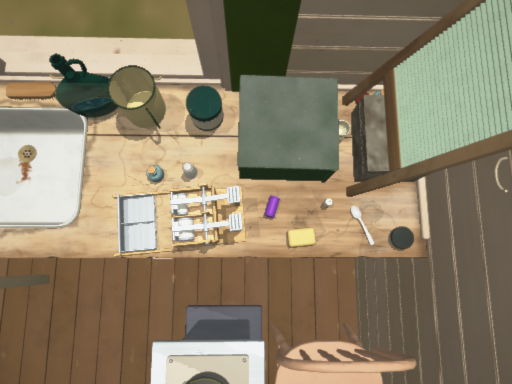

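View pics/side.png

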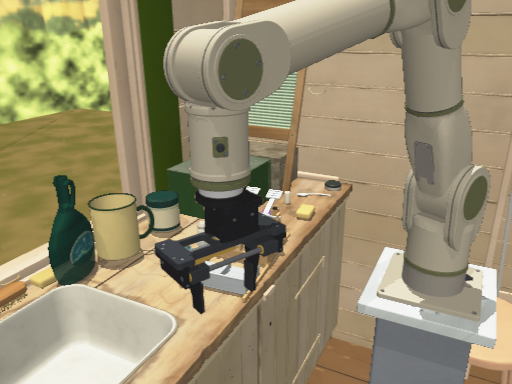

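The top view shows the tray at about (138,222), the rack at (172-243, 185-245) with lever pads near (235,195) and (235,222). The rack's +x therefore points along world -y. I'll enlarge that area.

Run:
```python
import cv2,pickle
p=pickle.load(open('top.pkl','rb'))['pixels'][155:265,105:255,::-1]
cv2.imwrite('pics/tc.png',cv2.resize(p,None,fx=5,fy=5,interpolation=cv2.INTER_CUBIC))
```

```text
(no output)
```

View pics/tc.png

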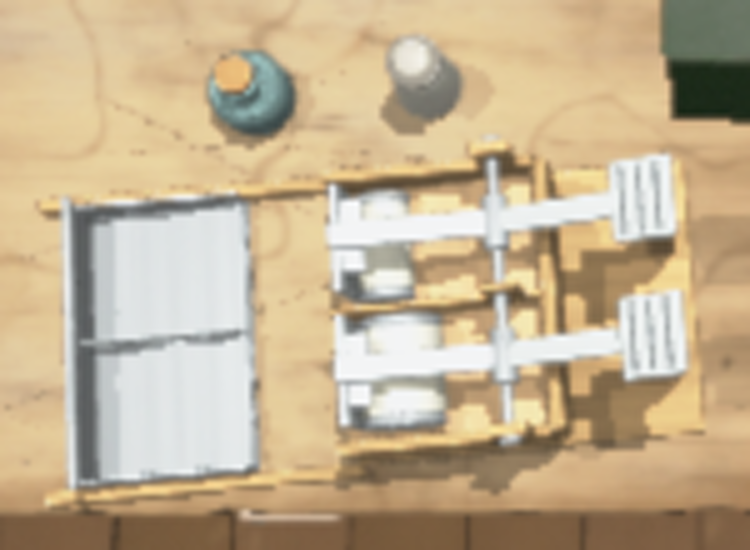

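The thick can (wider, columns 365-443 of the crop) is in the near lane. Near pad centre is at crop (653,335), far pad at (642,197), and the tray's front wall top runs from (67,200) to (75,485).

```bash
cat > h.py <<'E'
import numpy as np,pickle
c=pickle.load(open('top.pkl','rb'));E=c['extrinsics']
def ray(u,v,z):
    d=E[:3,:3]@[(u-c['cx'])/c['fx'],(v-c['cy'])/c['fy'],1]; o=E[:3,3]; return o+d*(z-o[2])/d[2]
def crop(u,v,z): return ray(105+(u+.5)/5-.5,155+(v+.5)/5-.5,z)
E
python3 - <<'E'
from h import *
n=crop(653,335,.144);f=crop(642,197,.144)
fa=crop(67,200,.047);fb=crop(75,485,.047)
ga=crop(40,207,.012);gb=crop(50,500,.012)
print('pads n f',n,f,np.linalg.norm((f-n)[:2]))
print('front',fa,fb,np.linalg.norm((fa-fb)[:2]),'guides',ga,gb)
mp=(n+f)/2;mf=(fa+fb)/2;mg=(ga+gb)/2
for nm,m,ro in(('tray',mf,0),('guide',mg,-.181)):
    d=(mp-m)[:2];L=np.linalg.norm(d);print(nm,np.degrees(np.arctan2(d[1],d[0])),L,.181-L)
for a,b in((fb,fa),(gb,ga),(n,f)): d=(b-a)[:2];print('y ax',np.degrees(np.arctan2(d[1],d[0])))
for nm,p in(('inkcap',crop(232,73,.066)),('ink',crop(262,110,0)),('salt',crop(412,60,.074)),('box',crop(670,115,0)),('purple',ray(272,207,.02))):print(nm,p)
E
```

```text
pads n f [ 0.47623716 -0.07857466  0.144     ] [ 0.55031598 -0.07181283  0.144     ] 0.0743867855589071
front [0.56433075 0.26588742 0.047     ] [0.40044603 0.25010561 0.047     ] 0.16464285215139496 guides [0.56627337 0.29389096 0.012     ] [0.3927348  0.27570553 0.012     ]
tray -84.70357154167276 0.3346189345929403 -0.1536189345929403
guide -84.64050925976547 0.36157269517673046 -0.18057269517673047
y ax 5.500521122370215
y ax 5.982298640124207
y ax 5.215439871549663
inkcap [0.63642886 0.16984157 0.066     ]
ink [0.62979722 0.16792428 0.        ]
salt [0.64305866 0.06493996 0.074     ]
box [ 0.628601   -0.08280612  0.        ]
purple [ 0.53402865 -0.18463109  0.02      ]
```

```bash
cat >> h.py <<'E'
from scipy.spatial.transform import Rotation as R
A=np.radians(-84.6);ex=np.array([np.cos(A),np.sin(A)]);ey=np.array([-ex[1],ex[0]]);O=np.array([.4963,.1050])
def plan(x,y,ztip):
    from bench import r
    s=r.read_state();q=R.from_quat(s['eef_rot'])
    t=np.r_[O+x*ex+y*ey,ztip+.182]
    Rt=np.c_[np.r_[-ey[1],0,0],np.r_[ey,0],[0,0,-1]]
    Rt[:,0]=np.cross(Rt[:,1],Rt[:,2])
    p=s['ee_pos']-np.r_[O,0]
    print('t',s['time'],'rack xy',p[:2]@ex,p[:2]@ey,'tip z',p[2]-.182,'F',s['ft_force'],'w',s['width'])
    print('rows units',q.inv().apply(t-s['ee_pos'])/.04,'turn',(q.inv()*R.from_matrix(Rt)).as_rotvec()/.12)
E
python3 -m inch '[[0,0,0,0,0,0.86],[0,0,0,0,0,0.86],[0,0,0,0,0,0.86],[0,0,0,0,0,0.86],[0,0,0,0,0,0.86]]' -1 20
python3 -m inch '[[0,0,0,0,0,0.86],[0,0,0,0,0,0.86],[0,0,0,0,0,0.86],[0,0,0,0,0,0.86],[0,0,0,0,0,0.86]]'
python3 -c "
from h import *;plan(-.195,0,.022)"
```

```text
time: 0.52
ee_pos: [0.27, 0.5636, 0.4043]
eef_rot: [0.465, 0.885, -0.0, 0.0]
ft_force: [0.4, 0.1, 0.4]
width: 0.0617
grip_force: 0.0
time: 0.93
ee_pos: [0.27, 0.5636, 0.4043]
eef_rot: [0.676, 0.737, -0.0, 0.0]
ft_force: [-0.4, 0.7, 1.1]
width: 0.0279
grip_force: 0.0
t 0.9333 rack xy -0.4778423780728451 -0.18214131214835963 tip z 0.2222925759860937 F [-0.37358688  0.6788322   1.05773442] w 0.027935752361134603
rows units [-7.03380863  4.607412    5.0104921 ] turn [-0.00317161  0.00581475 -0.06141213]
```

```bash
python3 -m inch '[[-0.7,0.46,0,0,0,0],[-0.7,0.46,0,0,0,0],[-0.7,0.46,0,0,0,0],[-0.7,0.46,0,0,0,0],[-0.7,0.46,0,0,0,0]]' >/dev/null
python3 -m inch '[[-0.7,0.46,0,0,0,0],[-0.7,0.46,0,0,0,0],[-0.7,0.46,0,0,0,0],[-0.7,0.46,0.3,0,0,0],[-0.7,0.46,0.4,0,0,-0.06]]' >/dev/null
python3 -m inch '[[0,0,0.9,0,0,0],[0,0,0.9,0,0,0],[0,0,0.9,0,0,0],[0,0,0.6,0,0,0],[0,0,0,0,0,0]]'
python3 -c "
from h import *;plan(-.195,0,.022)"
```

```text
time: 2.18
ee_pos: [0.4771, 0.3006, 0.2394]
eef_rot: [0.671, 0.741, -0.004, -0.001]
ft_force: [-1.0, -0.7, -1.0]
width: 0.0002
grip_force: 0.0
t 2.1833 rack xy -0.19651705107526962 -0.0007119909732123022 tip z 0.05737042127791517 F [-0.99699176 -0.69845501 -1.01880904] w 0.0002351101570592866
rows units [-0.03360062  0.02422131  0.8842829 ] turn [-0.06221727  0.04176405  0.04207212]
```

```bash
python3 -m inch '[[0,0,0.5,0,0,0],[0,0,0.38,0,0,0],[0,0,0,0,0,0],[-0.2,0,0,0,0,0],[-0.2,0,0,0,0,0]]'
python3 -m inch '[[-0.2,0,0,0,0,0],[-0.2,0,0,0,0,0],[-0.2,0,0,0,0,0],[-0.2,0,0,0,0,0],[-0.2,0,0,0,0,0]]'
python3 -m inch '[[-0.2,0,0,0,0,0],[-0.2,0,0,0,0,0],[-0.15,0,0,0,0,0],[-0.1,0,0,0,0,0],[0,0,0,0,0,0]]'
python3 -c "
from h import *;plan(-.108,0,.022)"
```

```text
time: 2.6
ee_pos: [0.4811, 0.2858, 0.2112]
eef_rot: [0.671, 0.742, 0.001, 0.0]
ft_force: [0.7, -0.0, -0.1]
width: 0.0001
grip_force: 0.0
time: 3.02
ee_pos: [0.4848, 0.2455, 0.2102]
eef_rot: [0.671, 0.741, 0.001, 0.0]
ft_force: [-0.1, 2.3, 2.3]
width: 0.0003
grip_force: 1.3
time: 3.43
ee_pos: [0.4872, 0.2189, 0.2094]
eef_rot: [0.672, 0.741, -0.0, 0.0]
ft_force: [0.6, 0.8, 0.5]
width: 0.0005
grip_force: 0.0
t 3.4333 rack xy -0.11427063651056797 0.0016579783061829395 tip z 0.027359767136714896 F [0.57240336 0.84463137 0.5252963 ] w 0.0004935633514278919
rows units [-0.15651548 -0.04195882  0.13412834] turn [-0.00460047  0.00591257  0.0310354 ]
```

```bash
python3 -m inch '[[-0.08,0,0,0,0,0],[-0.08,0,0,0,0,0],[-0.04,0,0,0,0,0],[0,0,0,0,0,0],[0,0,0,0,0,0]]'
python3 -m inch '[[-0.05,0,0,0,0,0],[-0.05,0,0,0,0,0],[-0.05,0,0,0,0,0],[0,0,0,0,0,0],[0,0,0,0,0,0]]'
python3 -c "
from h import *;plan(-.108,0,.022)"
```

```text
time: 3.85
ee_pos: [0.4872, 0.215, 0.2095]
eef_rot: [0.67, 0.742, 0.001, -0.001]
ft_force: [-0.0, 12.9, -3.5]
width: 0.0003
grip_force: 6.2
time: 4.27
ee_pos: [0.487, 0.2135, 0.2098]
eef_rot: [0.669, 0.744, 0.004, -0.003]
ft_force: [-0.8, 30.3, -10.3]
width: 0.0004
grip_force: 15.1
t 4.2667 rack xy -0.10884595694208803 0.0009920353998521213 tip z 0.027760378509547518 F [ -0.76968221  30.28949318 -10.3121337 ] w 0.000425972879774059
rows units [-0.02218867 -0.02534737  0.14375764] turn [ 0.01652129 -0.07772456  0.10045864]
```

```bash
python3 -m inch '[[0.5,0,0,0,0,0],[0.5,0,0,0,0,0],[0,0,-0.9,0,0,0],[0,0,-0.9,0,0,0],[0,0,-0.9,0,0,0]]' >/dev/null
python3 -m inch '[[0,0,-0.9,0,0,0],[0,0,-0.9,0,0,0],[0,0,0,0,0,0],[0,0,0,0,0,0],[0,0,0,0,0,0]]' >/dev/null
python3 - <<'E'
from h import *;plan(.184,-.037,.17)
from bench import eyes
import cv2
c=eyes.camera('top');cv2.imwrite('pics/t2.png',cv2.resize(c['pixels'][155:265,105:255,::-1],None,fx=5,fy=5,interpolation=cv2.INTER_CUBIC))
E
```

```text
t 5.1 rack xy -0.14130254416778623 0.001327603033575158 tip z 0.2067125207352264 F [ 0.26961889 -0.29229012 -1.00742523] w 0.00040830950183708565
rows units [-8.12706216 -0.9980494   0.92404421] turn [-0.00810102  0.00541252  0.04177473]
```

View pics/t2.png

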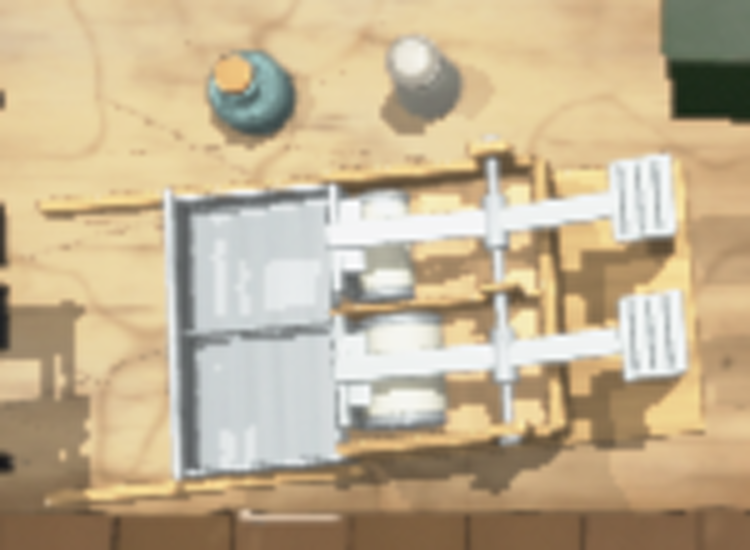

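The tray's rear edge now meets the rack's lip at column 335, so the tray is home. Next I move over the near pad.

```bash
python3 -m inch '[[-0.8,-0.1,0,0,0,0],[-0.8,-0.1,0,0,0,0],[-0.8,-0.1,0,0,0,0],[-0.8,-0.1,0,0,0,0],[-0.8,-0.1,0,0,0,0]]' >/dev/null
python3 -m inch '[[-0.8,-0.1,0,0,0,0],[-0.8,-0.1,0,0,0,0],[-0.8,-0.1,0,0,0,0],[-0.8,-0.1,0,0,0,0],[-0.8,-0.1,0,0,0,0]]' >/dev/null
python3 -m inch '[[0,0,0.4,0,0,0.04],[0,0,0.4,0,0,0],[0,0,0,0,0,0],[0,0,0,0,0,0],[0,0,0,0,0,0]]'
python3 - <<'E'
from h import *;plan(.186,-.037,.15)
from bench import eyes
import cv2
c=eyes.camera('wrist');cv2.imwrite('pics/w.png',c['pixels'][...,::-1])
E
```

```text
time: 6.4
ee_pos: [0.4765, -0.076, 0.3576]
eef_rot: [0.673, 0.74, -0.0, -0.0]
ft_force: [-0.0, -0.2, -0.5]
width: 0.0002
grip_force: 0.0
t 6.4 rack xy 0.17836598023975814 -0.0367817094424151 tip z 0.17558002876243212 F [-2.72313495e-04 -2.05013889e-01 -4.73879294e-01] w 0.0002273453086310217
rows units [-0.19071788 -0.00507256  0.63954345] turn [-0.00698965  0.00167353  0.00662596]
```

View pics/w.png

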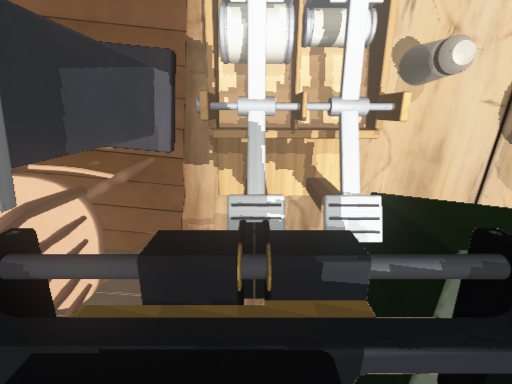

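The wrist view shows the closed fingers (column 254) centred over the near lever's pad (columns 228-285). The thick can is in that lane, at about (257,32). Now I press.

```bash
python3 -m inch '[[-0.15,0,0.3,0,0,0],[0,0,0.3,0,0,0],[0,0,0.2,0,0,0],[0,0,0.2,0,0,0],[0,0,0.15,0,0,0]]'
python3 -m inch '[[0,0,0.15,0,0,0],[0,0,0.15,0,0,0],[0,0,0.1,0,0,0],[0,0,0.1,0,0,0],[0,0,0,0,0,0]]'
python3 -c "
from h import *;plan(.186,-.037,.105)"
```

```text
time: 6.87
ee_pos: [0.4774, -0.0824, 0.3117]
eef_rot: [0.673, 0.74, 0.0, 0.001]
ft_force: [0.3, -2.4, 5.3]
width: 0.0005
grip_force: 2.4
time: 7.28
ee_pos: [0.4774, -0.0831, 0.2917]
eef_rot: [0.673, 0.739, 0.0, 0.001]
ft_force: [-0.3, -6.2, 8.1]
width: 0.0007
grip_force: 3.9
t 7.2833 rack xy 0.18545866650363707 -0.03648968398732459 tip z 0.10974546553082315 F [-0.28111124 -6.16776999  8.11092442] w 0.0007412877975305
rows units [-0.013387   -0.01292141  0.11863555] turn [ 0.01187305  0.01064907 -0.00341802]
```

```bash
python3 -m inch '[[0,0,0.06,0,0,0],[0,0,0.06,0,0,0],[0,0,0.05,0,0,0],[0,0,0,0,0,0],[0,0,0,0,0,0]]'
python3 -m inch '[[0,0,0.03,0,0,0],[0,0,0.03,0,0,0],[0,0,0,0,0,0],[0,0,0,0,0,0],[0,0,0,0,0,0]]'
python3 -m inch '[[0,0,0,0,0,0],[0,0,0,0,0,0],[0,0,0,0,0,0],[0,0,0,0,0,0],[0,0,0,0,0,0]]'
python3 - <<'E'
from h import *;plan(.186,-.037,.105)
from bench import eyes
import cv2
c=eyes.camera('top');cv2.imwrite('pics/t3.png',cv2.resize(c['pixels'][155:265,105:255,::-1],None,fx=5,fy=5,interpolation=cv2.INTER_CUBIC))
E
```

```text
time: 7.7
ee_pos: [0.4776, -0.0834, 0.2867]
eef_rot: [0.673, 0.739, 0.0, 0.001]
ft_force: [-7.8, -4.6, 22.9]
width: 0.0006
grip_force: 12.0
time: 8.12
ee_pos: [0.4777, -0.0836, 0.2858]
eef_rot: [0.673, 0.739, 0.001, 0.001]
ft_force: [-16.2, -3.6, 45.6]
width: 0.0005
grip_force: 22.3
time: 8.53
ee_pos: [0.4777, -0.0836, 0.2858]
eef_rot: [0.673, 0.739, 0.001, 0.001]
ft_force: [-15.7, -3.5, 44.3]
width: 0.0005
grip_force: 22.3
t 8.5333 rack xy 0.18603391462205948 -0.03628733982994927 tip z 0.10375295282613933 F [-15.68350999  -3.51168946  44.27019373] w 0.0004703159407813304
rows units [ 0.0008434  -0.01774661 -0.03121614] turn [ 0.0189115  -0.00385289 -0.00885193]
```

View pics/t3.png

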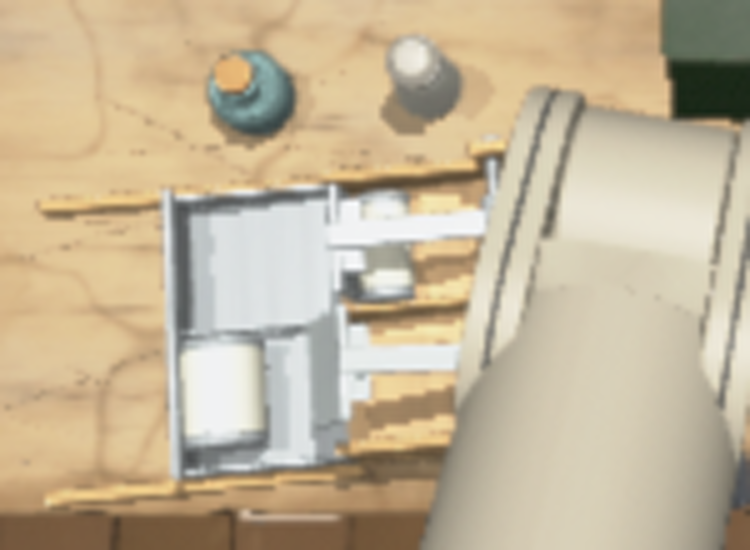

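The thick can is in the tray against the front wall (crop (222,390)), the thin can is still gated at (385,245), and the tray is home. Next I raise the fingers.

```bash
python3 -m inch '[[0,0,-0.1,0,0,0],[0,0,-0.15,0,0,0],[0,0,-0.2,0,0,0],[0,0,-0.2,0,0,0],[0,0,-0.3,0,0,0]]' >/dev/null
python3 -m inch '[[0,0,-0.4,0,0,0],[0,0,-0.6,0,0,0],[0,0,-0.8,0,0,0],[0,0,-0.8,0,0,0],[-0.5,0,-0.5,0,0,0]]' >/dev/null
python3 -m inch '[[-0.8,0,0,0,0,0],[-0.8,0,0,0,0,0],[-0.8,0,0,0,0,0],[-0.5,0,0,0,0,0],[0,0,0,0,0,0]]' >/dev/null
python3 -m inch '[[0,0,0,0,0,0],[0,0,0,0,0,0],[0,0,0,0,0,0],[0,0,0,0,0,0],[0,0,0,0,0,0]]'
python3 - <<'E'
from bench import eyes
import cv2
c=eyes.camera('top');cv2.imwrite('pics/t4.png',cv2.resize(c['pixels'][155:265,105:255,::-1],None,fx=5,fy=5,interpolation=cv2.INTER_CUBIC))
E
```

```text
time: 10.25
ee_pos: [0.49, -0.2169, 0.4444]
eef_rot: [0.672, 0.74, 0.0, -0.0]
ft_force: [-1.1, -0.6, -0.4]
width: 0.0004
grip_force: 0.0
```

View pics/t4.png

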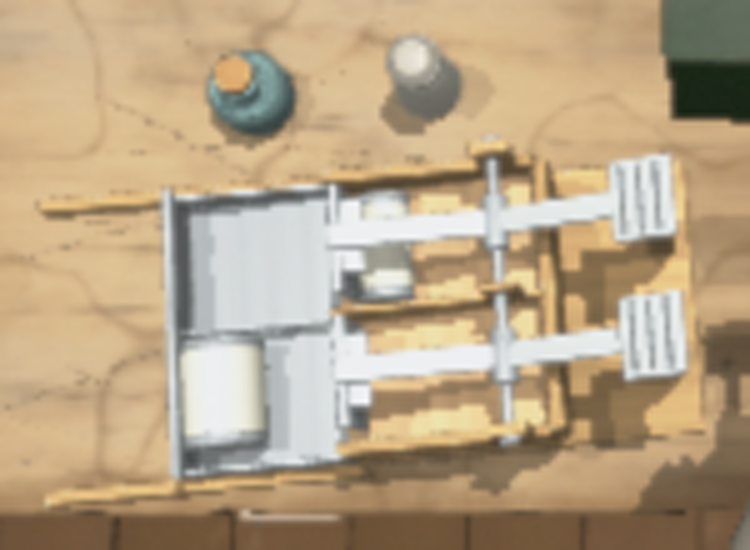

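Both levers are back at rest (pads at (642,197) and (653,335) as before). The thick can lies in the tray at (222,390), the thin can is still gated, and the arm is clear.

```bash
python3 -c "
from bench import job;print(job.close_job())"
```

```text
the job is handed in; nothing more can be done
None
```

I handed in the job at about 10 s on the robot's clock: in the last picture the tray is home, the thick can is in it, both levers are back up and the thin can is still behind its gate; the judge gave no verdict.

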